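Lock the slide stage and hold the loupe in focus over the smear

ROBOT

A 7-joint arm with a two-finger parallel gripper is mounted at the origin on the work surface. World frame = base frame: x ahead of the robot, y to its left, z up, the work surface at z = 0. Lengths are in m, angles in rad, forces in N, time in s.
With the tool pointing down it reaches from about 0.425 to 1.025 m from the base axis. Payload 9.4 kg.
Tool frame: the origin (TCP) lies midway between the tips of the shut fingers; the grasp point (between the pads) lies grasp_offset behind it (grasp_offset is the distance from the TCP to the grasp point, in m); x points along the fingers, z is the direction in which the jaws open and shut, and the axes are right-handed (so a half turn about x gives the same grasp; the last joint's range is limited). The gripper opens to 93 mm and grips with 3 to 60 N. Pads are 15 mm wide; open, the fingers measure 128 mm over their backs; the gripper's body (75 mm by 188 mm) begins 65 mm behind the grasp point.
Start: joints at [-1.228, 0.599, -0.003, 1.599, 0.002, 0.943, -0.08], TCP at [0.295, 0.662, 0.219] pointing down, gripper open.
Joint ranges: [-2.57, 2.57], [-0.35, 1.97], [-1.29, 1.29], [0.11, 2.56], [-1.05, 4.19], [0.11, 1.86], [-2.63, 2.63]. Speed limits (rad/s): [2.22, 2.22, 3.01, 3.01, 3.14, 3.14, 3.14].

INTERFACE

Orientations are given as a unit quaternion [x, y, z, w].
In Python, from station import move_pose, movel, move_j, let_go, grasp, hold, ik, sense, camera, Unreachable, finish_job, grasp_offset gives the robot as it stands. Calls block until the motion is done:
- move_pose(position, orientation): joint-space move of the TCP to a pose.
- movel(position, frame=None, rate=0.15, max_force=None): straight line of the TCP; frame=None keeps the orientation; rate is the mean speed in m/s. With max_force (N) it stops when the force on the tool has changed by that much, and returns True; else False.
- move_j(angles): joint-space move.
- let_go() and grasp(force=None): open the fingers fully, or close them until they stop; force is the grip in N (None keeps the last).
- hold(seconds).
- ik(position, orientation): joint angles nearest the present ones, or None.
- sense(): the state.
- camera(name): name is "side" or "top" or "wrist"; returns a dict with "pixels" (480x640x3 uint8, red, green, blue), "depth" (480x640 float32, m along the optical axis (not along the pixel's ray), 0 where there is no reading), "mtx" (3x3 intrinsics, pixels), "R" (3x3) and "t" (3): a world point X has camera coordinates R X + t. Camera axes: x right, y down, z forward; pixel columns grow to the right and rows downward; lengths in m; the calibration is good to about 2 mm. A picture is of the moment at which its call begins.
A pose or a line that the arm cannot do raises Unreachable and nothing moves.
- finish_job(): hands the job in, once; it reports no verdict.
The state is a dict: "time_s": time; "joint_pos": joint angles; "joint_velocities": joint speeds; "tau": joint torques, N m; "tcp_pos": TCP position; "orientation": TCP orientation; "wrist_force": force on the tool from outside, world axes, zero at the start; "wrist_torque": the same for the moment, N m; "finger_gap": finger opening in m.
Only numpy, scipy, OpenCV 4.12 (cv2) and the standard library are available. Lean on these libraries where they do the work, as an engineer would, in place of code of your own. Each camera call takes 0.05 s, during which the arm holds its last target.

TASK

Get the blood smear ready for reading: push the slide stage fully home against its end stop, then flip the cam lever all the way over to lock it. Then take the loupe by its handle and hold it still and level over the stained smear, the lens centred on the smear and the middle of its rim level with the red focus marker's pointer, touching nothing but your grip; the job finishes while you are holding it there. Leave the marker as it is set and do not disturb the other things on the bench.

Things in the scene. Friction and masses are not known exactly. Their poses are not given: they have to be found in the camera images.
- stand: Slide reading stand, fixed: light blue-grey base 190 (x) x 210 (y, -85 to +125) x 22 high. Origin on the bench; its z up, x away from the robot (yaw within 0.2), y left. The stage slides along y; the cam lever is in front of it (-x); behind, at (78, -8), a 12-diameter ring-marked steel column, top 208 above the bench, carries the red focus marker
- stage (a joint): Slide stage's travel, in m: 0 = fully home against its end stop, up to 0.065 = pulled out along the stand's +y. Aluminium plate 76 (x) x 110 (y), top 36 above the bench. Slides with about 2 N of friction while the lever is open and stays where left; with the lever locked a brass shoe clamps it (slips at about 15 N)
- stage_tab (a point): Middle of the stage's black upright finger tab: 12 thick (stand's y), 30 wide (x), from 36 to 64 above the bench; this point 54 above it. On the stage's +y end, moves with it; can be pinched or pushed from above. Towards the stand's -y is home
- smear (a point): Centre of the violet stained blood smear on the glass slide clipped to the stage, on its top surface, 37 above the bench; moves with the stage
- lever (a joint): Cam lever angle, in rad: 0 = open, arm pointing to the stand's -x (towards the robot); 1.6 = locked at its stop, arm along the stand's -y. It turns anticlockwise seen from above to lock, with about 1.5 N at its grip (rising somewhat as the shoe bites), and stays where it is left
- lever_grip (a point): Middle of the lever's red upright round grip, 16 diameter, from 39 to 68 above the bench; this point is 56 above it and moves with the lever
- lever_pivot (a point): On the lever's upright pivot axis, at the same height as lever_grip and 60 from it; fixed on the stand
- focus_mark (a point): Tip of the focus marker's red pointer. The marker is a red collar, 26 diameter, 12 high, on the column; its 3-thick pointer points to the stand's -x, its tip 48 in plan from the smear when the stage is home. This point's height (65 to 110 above the smear, different each time) is the focal height. Its thumbscrew is tight: leave it as set
- loupe: Loupe lying flat, about 80 g: black round rim 68 diameter, 16 thick, with clear lens; straight blue handle 18 wide, 16 thick, from 28 ahead of the grip point to 57 behind it; 12-wide black neck to the rim. Origin on the underside below the grip point; x from handle to lens (away from the robot at first, within 0.35 rad), z up, square to the lens
- loupe_grip (a point): Grip point on the loupe's handle, at mid-width and mid-thickness, 75 behind the lens centre
- lens (a point): Centre of the loupe's lens, at the middle of the rim's thickness (8 above the underside)
- pipette: hand pipette lying on its side: dark violet body with white shaft and clear tip, 230 x 40 x 28; origin below the middle of its length (mm). Bystander, loose: leave it where it is.
- micro_rack: clear plastic rack with small capped tubes, 100 x 130 x 61 high (mm). Bystander, loose: leave it where it is. Origin: centre of its underside.
- tube_rack: blue rack with five red- or violet-capped blood tubes, 50 x 170 x 108 high (mm). Bystander, loose: leave it where it is. Origin: centre of its underside.
- slide_box: closed green slide box, 95 x 170 x 35 high (mm). Bystander, loose: leave it where it is. Origin: centre of its underside.
- stain_jar: amber jar with black lid, 64 diameter, 85 high (mm). Bystander, loose: leave it where it is. Origin: centre of its underside.
- manual: spiral-bound manual with red cover, 210 x 280 x 19 high (mm). Bystander, loose: leave it where it is. Origin: centre of its underside.
- tip_box: orange pipette-tip box with clear lid, 85 x 120 x 80 high (mm). Bystander, loose: leave it where it is. Origin: centre of its underside.
Not all that is in view belongs to the job. Leave any purple look-alike of the loupe alone.

How it is judged:
On the way, in this order (a step that is already met when the one before it is completed fails the run):
1. the stage is fully home against its end stop, the cam lever not yet locked (value of joint stage below 0.0025 m and value of joint lever below 1 rad), for 0.2 s.
2. the cam lever is flipped over to locked, with the stage still home (value of joint stage below 0.003 m and value of joint lever above 1.4 rad), for 0.2 s.
3. the loupe is picked up by its handle (height (world z) of lens above 0.04 m and contact force between the fingers and loupe above 0.5 N and distance between the grasp point and lens above 0.045 m), for 0.2 s.
At the end, for the whole second after the job is handed in: Gripper holds the loupe still by its handle (over 45 mm from lens centre), touching nothing else; lens within 10 mm of the smear in plan and 5 mm of the marker's height, tilt under 0.1 rad; stage within 3 mm of home, lever past 1.4 rad, marker within 4 mm of its setting (all of step 2 and contact force between the fingers and loupe above 0.5 N and distance between the grasp point and lens above 0.045 m and horizontal distance between lens and smear below 0.01 m and z of lens in the frame of focus_mark between -0.005 and 0.005 m and angle between loupe's own z axis and vertical below 0.1 rad and linear speed of loupe below 0.01 m/s and angular speed of loupe below 0.1 rad/s and distance of focus_mark from where it was at the start of the episode below 0.004 m and contact force between loupe and stand below 0.2 N and contact force between loupe and pipette below 0.2 N and contact force between loupe and micro_rack below 0.2 N and contact force between loupe and tube_rack below 0.2 N and contact force between loupe and slide_box below 0.2 N and contact force between loupe and stain_jar below 0.2 N and contact force between loupe and manual below 0.2 N and contact force between loupe and tip_box below 0.2 N); the arm keeps its last pose, push and grip.
It fails at once if a bystander is moved more than 30 mm (distance of any of pipette, micro_rack, tube_rack, slide_box, stain_jar, manual, tip_box from where it was at the start of the episode above 0.03 m).
It also fails if it takes over 64 s, if anything falls off the work surface, if the arm or the gripper's body presses on something with over 40 N, if the wrist force passes 120 N, or if a joint passes its speed limit or range.

## Working session

There is one attempt and no reset: what is moved stays moved. The work goes in short steps, each a Python script; the robot and the scene stay as the last script left them, time stands still between calls to the robot, and variables do not carry over. Pictures are saved under pics/ and viewed, and the job is handed in when it is done.

```bash
ls; mkdir -p pics; cat > h.py <<'E'
import numpy as np, cv2, pickle
from station import *
def snap(name, fn):
    c=camera(name); pickle.dump(c,open(fn+'.pkl','wb')); cv2.imwrite('pics/'+fn+'.png',c['pixels'][:,:,::-1]); return c
def load(fn): return pickle.load(open(fn+'.pkl','rb'))
def ray(c,u,v):
    R=np.array(c['R']);t=np.array(c['t']);o=-R.T@t
    d=R.T@np.linalg.inv(c['mtx'])@np.array([u,v,1.]); return o,d
def onz(c,u,v,z):
    o,d=ray(c,u,v); return o+d*(z-o[2])/d[2]
def proj(c,X):
    p=np.array(c['mtx'])@(np.array(c['R'])@np.array(X)+np.array(c['t'])); return p[:2]/p[2]
def dep(c,u,v):
    o,d=ray(c,u,v); return o+d*c['depth'][int(round(v)),int(round(u))]
E
python3 - <<'E'
from h import *
for n in ['side','top','wrist']:
    c=snap(n,n+'0'); R=np.array(c['R']); print(n,-R.T@np.array(c['t']),R[2])
print(sense(),grasp_offset)
E
```

```text
pics
side [ 0.18167549 -1.38932143  1.12085496] [ 0.17379794  0.79336964 -0.58340286]
top [ 0.35346521 -0.01861717  1.78629065] [ 0.06351915  0.02022728 -0.99777561]
wrist [0.22117291 0.69516344 0.38391899] [ 0.26305889 -0.11856129 -0.9574671 ]
{'time_s': 0.15, 'joint_pos': array([-1.22768168,  0.59997531, -0.00253655,  1.59990384,  0.00181154,
        0.94287023, -0.07983542]), 'joint_velocities': array([-0.00104168, -0.00200929,  0.00016848, -0.00260233, -0.00127244,
        0.0015809 , -0.00020761]), 'tau': array([ 2.06336983e-03, -7.65586424e+01,  1.49863433e+00, -2.52565563e+01,
       -5.23651403e-02,  1.47802621e-02,  1.53257424e-04]), 'tcp_pos': array([0.29537915, 0.66173152, 0.21794901]), 'orientation': array([-0.38510542,  0.59352162,  0.38458967,  0.59288843]), 'wrist_force': array([-0.08445813,  1.13315938, -0.71895627]), 'wrist_torque': array([-0.01818977, -0.00726354, -0.00275393]), 'finger_gap': 0.09293749392158561} 0.0188
```

View pics/top0.png

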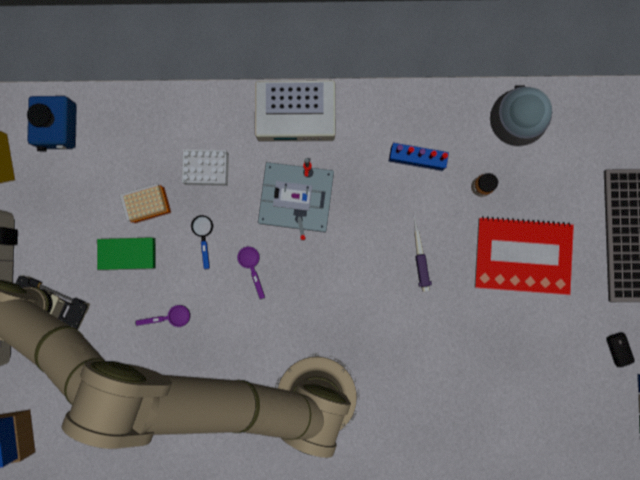

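View pics/side0.png

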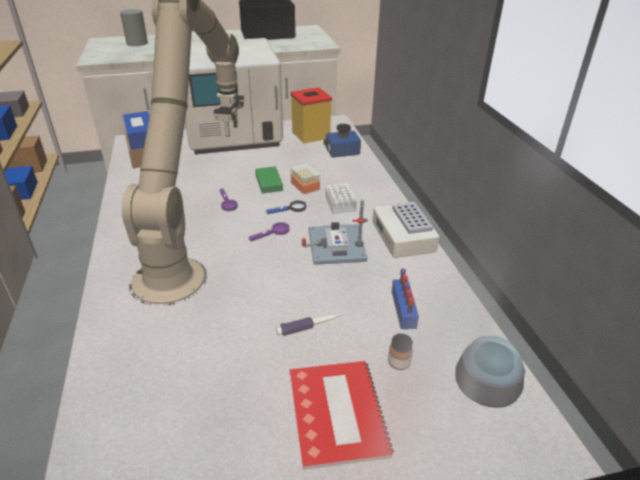

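The top view shows the stand near (296,197), its lever grip at (303,237) and the red marker at (308,168). For the loupe there are three candidates:
- The black rim at (202,225) with a blue handle at (206,255), which matches the description.
- A purple look-alike at (249,258).
- A second purple look-alike at (178,316).

I'll check the first one in a crop.

```bash
python3 - <<'E'
from h import *
c=load('top0');im=c['pixels'][:,:,::-1]
a=cv2.resize(im[150:250,245:345],(600,600),interpolation=cv2.INTER_CUBIC);cv2.imwrite('pics/c1.png',a)
a=cv2.resize(im[200:300,170:270],(600,600),interpolation=cv2.INTER_CUBIC);cv2.imwrite('pics/c2.png',a)
c=load('side0');im=c['pixels'][:,:,::-1]
a=cv2.resize(im[190:275,260:380],(800,567),interpolation=cv2.INTER_CUBIC);cv2.imwrite('pics/c3.png',a)
t=load('top0')
for n,p in dict(stand=(296,197,.02),lever=(303,237,.06),lens=(203,225,.01),h=(206,255,.01)).items(): print(n,onz(t,*p))
E
```

```text
stand [0.60029915 0.06046439 0.02      ]
lever [0.47582149 0.03847128 0.06      ]
lens [0.51810062 0.34488782 0.01      ]
h [0.42655448 0.33516031 0.01      ]
```

View pics/c1.png

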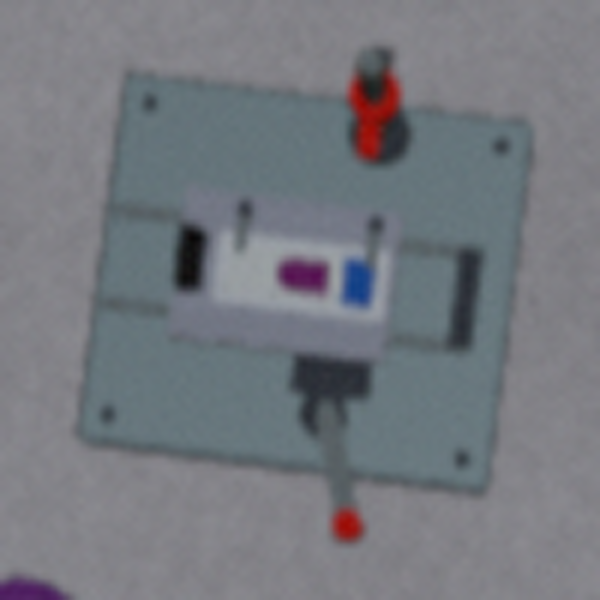

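View pics/c2.png

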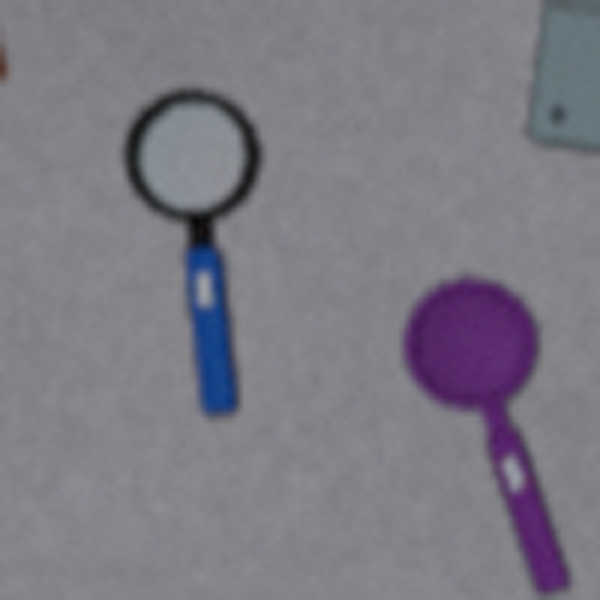

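View pics/c3.png

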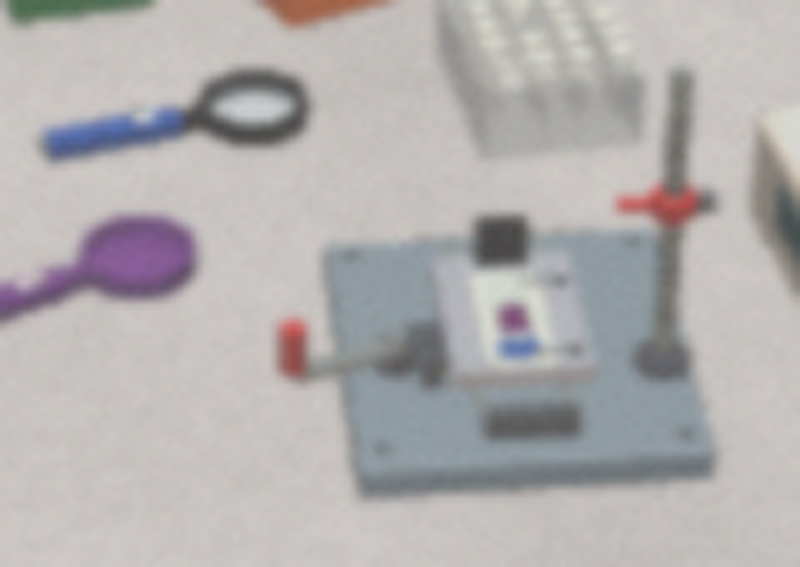

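The crop confirms it: black rim, clear lens and blue handle at (202,225). Next is a wrist view above the stand.

```bash
python3 - <<'E'
from h import *
from scipy.spatial.transform import Rotation as Ro
print(Ro.from_quat(sense()['orientation']).as_matrix().round(3))
c=load('wrist0'); 
def q(yaw): # tool x down, z (jaw) along world y rotated by yaw
    z=np.array([-np.sin(yaw),np.cos(yaw),0]);x=np.array([0,0,-1.]);y=np.cross(z,x)
    return Ro.from_matrix(np.c_[x,y,z]).as_quat()
for s in (0,np.pi):
    print(ik([0.5,0.08,0.3],q(-.1+s)))
E
```

```text
[[-0.    -0.913  0.408]
 [-0.001  0.408  0.913]
 [-1.    -0.    -0.001]]
[-0.34800797  0.24063853  0.09647013  1.9972082  -0.02919301  0.90502943
  1.23452987]
[-0.93557813  0.32324245  0.88912419  2.027004   -0.31264313  0.93053313
 -1.55264048]
```

```bash
cat >> h.py <<'E'
from scipy.spatial.transform import Rotation as Ro
def q(yaw):
    z=np.array([-np.sin(yaw),np.cos(yaw),0]);x=np.array([0,0,-1.]);y=np.cross(z,x)
    return Ro.from_matrix(np.c_[x,y,z]).as_quat()
E
python3 - <<'E'
from h import *
move_pose([0.53,0.06,0.30],q(-.1)); c=snap('wrist','w1'); s=sense(); print(s['time_s'],s['tcp_pos'],s['joint_pos'])
E
```

```text
2.5167 [0.53007463 0.06087665 0.299824  ] [-0.30301753  0.27764018  0.10616741  1.94416766 -0.03667055  0.92179664
  1.29336659]
```

View pics/w1.png

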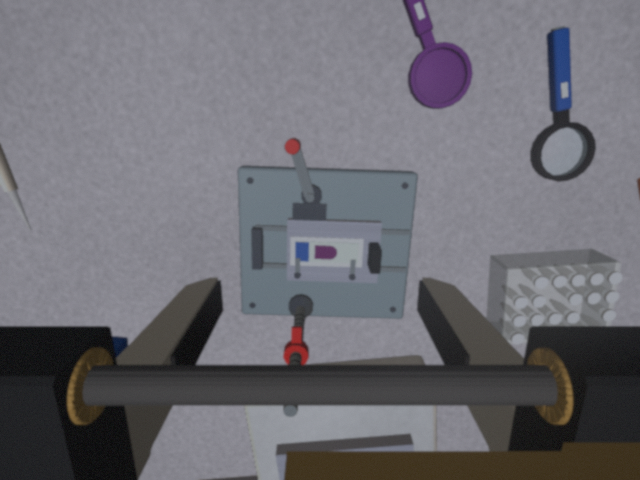

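The wrist view is upside down, with image up towards the robot. It shows the lever grip at (293,146), pivot at (311,194), tab at (375,257), smear at (325,253), pointer at (296,332), and the loupe rim at (562,150) with its handle at (561,70).

```bash
python3 - <<'E'
from h import *
w=load('w1');t=load('top0');s=load('side0')
def blobs(c,m,box,n=3,mina=6):
    M=np.zeros(m.shape,np.uint8);x0,y0,x1,y1=box;M[y0:y1,x0:x1]=m[y0:y1,x0:x1]
    k,l,st,ce=cv2.connectedComponentsWithStats(M)
    o=sorted([(st[i,4],ce[i].round(1).tolist(),st[i,:4].tolist()) for i in range(1,k) if st[i,4]>=mina],reverse=True)[:n]
    return o,l
def hsv(c): return cv2.cvtColor(c['pixels'],cv2.COLOR_RGB2HSV).astype(int)
for nm,c,box in (('w',w,(230,130,425,375)),('t',t,(245,150,345,250)),('s',s,(295,195,375,270))):
    h=hsv(c);red=((h[...,0]<8)|(h[...,0]>172))&(h[...,1]>130)&(h[...,2]>80)
    vio=(h[...,0]>135)&(h[...,0]<172)&(h[...,1]>100)
    blk=(h[...,2]<45)
    print(nm,'red',blobs(c,red,box)[0]);print('vio',blobs(c,vio,box)[0]);print('blk',blobs(c,blk,box)[0])
    if nm=='w':
        b=((h[...,0]>85)&(h[...,0]<115)&(h[...,1]>28))
        o,l=blobs(c,b,(220,150,430,330));print(o[0])
        i=l[int(300),int(350)];ct=max(cv2.findContours((l==i).astype(np.uint8),0,2)[0],key=cv2.contourArea)
        print(cv2.approxPolyDP(cv2.convexHull(ct),6,True)[:,0].tolist())
        for p in cv2.approxPolyDP(cv2.convexHull(ct),6,True)[:,0]: print(onz(c,*p,.022).round(4))
    if nm=='w':
        b=((h[...,0]>100)&(h[...,0]<125)&(h[...,1]>130)); o,l=blobs(c,b,(520,10,600,125)); print('handle',o)
    if nm=='t':
        b=((h[...,0]>100)&(h[...,0]<125)&(h[...,1]>130)); o,l=blobs(c,b,(190,225,220,280)); print('handle',o)
im=cv2.resize(w['pixels'][130:380,225:425,::-1],None,fx=3,fy=2.4,interpolation=cv2.INTER_CUBIC)
cv2.imwrite('pics/w1a.png',cv2.resize(w['pixels'][130:330,225:425,::-1],(600,600),interpolation=cv2.INTER_CUBIC))
E
```

```text
w red [(np.int32(466), [295.9, 345.9], [284, 327, 24, 38]), (np.int32(144), [292.0, 146.1], [286, 140, 13, 14])]
vio [(np.int32(126), [324.6, 252.1], [317, 248, 18, 9])]
blk [(np.int32(684), [305.0, 368.0], [230, 364, 159, 8]), (np.int32(29), [397.1, 367.6], [390, 366, 15, 4]), (np.int32(17), [409.6, 367.3], [406, 366, 9, 4])]
(np.int32(21169), [323.1, 239.0], [238, 162, 179, 156])
[[416, 174], [401, 317], [242, 311], [240, 167], [299, 162]]
[0.522  0.1742 0.022 ]
[0.705  0.1498 0.022 ]
[ 0.6759 -0.0534  0.022 ]
[ 0.4938 -0.0267  0.022 ]
[0.4949 0.0413 0.022 ]
handle [(np.int32(1231), [559.9, 64.5], [549, 28, 22, 83])]
t red [(np.int32(66), [306.9, 168.8], [303, 162, 9, 15]), (np.int32(16), [302.5, 237.0], [301, 235, 4, 5])]
vio [(np.int32(27), [295.1, 195.4], [292, 194, 7, 4]), (np.int32(26), [248.9, 248.1], [245, 247, 10, 3])]
blk [(np.int32(28), [276.1, 192.6], [275, 188, 4, 10])]
handle [(np.int32(122), [204.9, 255.3], [201, 240, 8, 29])]
s red [(np.int32(10), [360.3, 220.3], [358, 219, 6, 3])]
vio []
blk []
```

View pics/w1a.png

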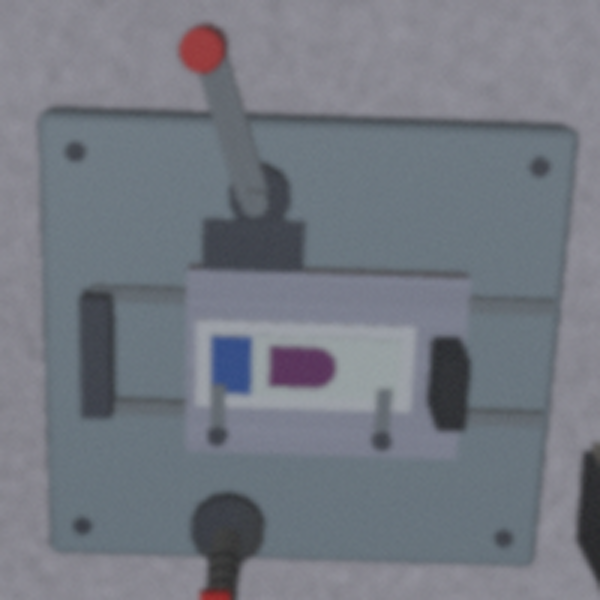

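```bash
python3 - <<'E'
from h import *
w=load('w1');t=load('top0');s=load('side0')
yaw=-.138;O=np.array([.5964,.0412]);Rz=np.array([[np.cos(yaw),-np.sin(yaw)],[np.sin(yaw),np.cos(yaw)]])
def loc(X): return (Rz.T@(np.array(X)[:2]-O)*1000).round(1)
for n,c,u,v,z in [('smear',w,324.6,252.1,.037),('smear_t',t,295.1,195.4,.037),('grip',w,292,146.1,.062),('grip_t',t,302.5,237,.066),('pivot',w,310.7,196.7,.042),
  ('tabtop',w,225+448/3,130+395/3,.064),('tab_t',t,276.1,192.6,.064),('stopL',w,225+115/3,130+360/3,.03),('stageL',w,225+187/3,130+365/3,.036),('stageR',w,225+469/3,130+365/3,.036),('colbase',w,225+228/3,130+525/3,.026)]:
    X=onz(c,u,v,z); print(n,X.round(4),loc(X),'depth',dep(c,u,v).round(4))
for u,v in [(296,330),(296,334),(295,340),(295,350)]: 
    X=dep(w,u,v);print('mk',u,v,X.round(4),loc(X))
# triangulate
def tri(obs):
    A=np.zeros((3,3));b=np.zeros(3)
    for c,u,v in obs:
        o,d=ray(c,u,v);d/=np.linalg.norm(d);P=np.eye(3)-np.outer(d,d);A+=P;b+=P@o
    X=np.linalg.solve(A,b);print('tri',X.round(4),loc(X),[ (proj(c,X)-[u,v]).round(1).tolist() for c,u,v in obs])
tip=[(w,297,327.3),(t,306.3,176.3),(s,352.7,220.6)]
tri(tip);tri(tip[:2]);tri([tip[0],tip[2]])
# w ray ∩ plane stand y=-8
o,d=ray(w,297,327.3);n=Rz@np.array([0,1.]);k=((n@O-.008)-n@o[:2])/(n@d[:2]);print('plane',(o+k*d))
# loupe
h=cv2.cvtColor(w['pixels'],cv2.COLOR_RGB2HSV).astype(int)
b=((h[...,0]>100)&(h[...,0]<125)&(h[...,1]>130));b[:,:520]=0;b[125:]=0
ys,xs=np.nonzero(b);P=np.array([onz(w,x,y,.014)[:2] for x,y in zip(xs,ys)])
r=cv2.minAreaRect(P.astype(np.float32)*1000);print('handle rect',r)
dk=(h[...,2]<62);dk[:115]=0;dk[190:]=0;dk[:,:525]=0;dk[:,600:]=0
ct=max(cv2.findContours(dk.astype(np.uint8),0,2)[0],key=cv2.contourArea)
Q=np.array([onz(w,*p[0],.013)[:2] for p in ct if p[0][1]>128]).astype(np.float32)
print('rim',cv2.minEnclosingCircle(Q*1000))
E
```

```text
smear [0.6013 0.0603 0.037 ] [ 2.2 19.6] depth [0.6012 0.0603 0.0372]
smear_t [0.6028 0.0624 0.037 ] [ 3.4 21.9] depth [0.6029 0.0624 0.0359]
grip [0.474  0.0385 0.062 ] [-120.8  -19.5] depth [0.4737 0.039  0.0679]
grip_t [0.4754 0.0397 0.066 ] [-119.6  -18.1] depth [0.4755 0.0398 0.0652]
pivot [0.5324 0.0512 0.042 ] [-64.8   1.1] depth [0.5321 0.0513 0.0438]
tabtop [0.6086 0.1152 0.064 ] [ 1.9 74.9] depth [0.6089 0.1153 0.0632]
tab_t [0.6077 0.1174 0.064 ] [ 0.8 77. ] depth [0.6072 0.1171 0.0674]
stopL [ 0.5938 -0.0128  0.03  ] [  4.8 -53.9] depth [ 0.5964 -0.0144  0.0219]
stageL [0.5967 0.0163 0.036 ] [  3.7 -24.6] depth [0.597  0.0162 0.035 ]
stageR [0.6078 0.1274 0.036 ] [-0.5 86.9] depth [0.598  0.1238 0.0626]
colbase [0.673  0.0235 0.026 ] [78.3 -7. ] depth [0.6691 0.0243 0.0337]
mk 296 330 [0.6481 0.026  0.1278] [53.3 -7.9]
mk 296 334 [0.6526 0.0255 0.1278] [57.8 -7.8]
mk 295 340 [0.6594 0.0237 0.1276] [64.8 -8.7]
mk 295 350 [0.6688 0.0227 0.1307] [74.3 -8.3]
tri [0.6471 0.0263 0.124 ] [52.3 -7.7] [[-0.6, -0.2], [-0.1, -0.7], [-0.5, 0.1]]
tri [0.6446 0.0267 0.1283] [49.7 -7.7] [[-0.7, -0.2], [-0.2, -0.1]]
tri [0.6486 0.0268 0.1233] [53.6 -7.1] [[0.1, 0.7], [-0.2, 0.1]]
plane [0.65869961 0.02447087 0.10449732]
handle rect ((426.318603515625, 335.2179260253906), (83.27151489257812, 20.673158645629883), 6.980192184448242)
rim ((513.4290161132812, 345.9956970214844), 35.90719223022461)
```

```bash
cat >> h.py <<'E'
YAW=-.138;O=np.array([.5964,.0412]);Rz=np.array([[np.cos(YAW),-np.sin(YAW)],[np.sin(YAW),np.cos(YAW)]])
def W(x,y,z): return np.r_[Rz@np.array([x,y])+O,z]
def loc(X): return (Rz.T@(np.array(X)[:2]-O)*1000).round(1)
E
python3 - <<'E'
from h import *
grasp(20)
move_pose(W(.002,.122,.10),q(YAW)); movel(W(.002,.122,.046),rate=.1)
print(sense()['time_s'],movel(W(.002,.05,.046),rate=.05,max_force=9)); s=sense();print(s['time_s'],loc(s['tcp_pos']),s['wrist_force'])
hold(.3);s=sense();print(s['time_s'],loc(s['tcp_pos']),s['wrist_force'])
snap('top','t2')
E
```

```text
5.6083 True
6.6417 [ 2.2 67.6] [0.41048447 2.95840867 1.84070446]
6.9417 [ 2.1 67.7] [-0.42469605  0.36200242  0.20087309]
```

```bash
python3 - <<'E'
from h import *
movel(W(.002,.075,.046),rate=.1); movel(W(-.03,.075,.2),rate=.25)
c=snap('wrist','w3')
h=cv2.cvtColor(c['pixels'],cv2.COLOR_RGB2HSV).astype(int)
vio=((h[...,0]>135)&(h[...,0]<172)&(h[...,1]>100)).astype(np.uint8)
k,l,st,ce=cv2.connectedComponentsWithStats(vio)
for i in range(1,k):
    if st[i,4]>50: print(st[i],ce[i],loc(onz(c,*ce[i],.037)))
print(sense()['time_s'])
E
```

```text
[ 357    0   82   51 3321] [396.17133394  21.1598916 ] [-182.8  134.1]
[213 243  26  14 330] [225.48787879 249.45757576] [ 2.1 -9.8]
8.0667
```

View pics/w3.png

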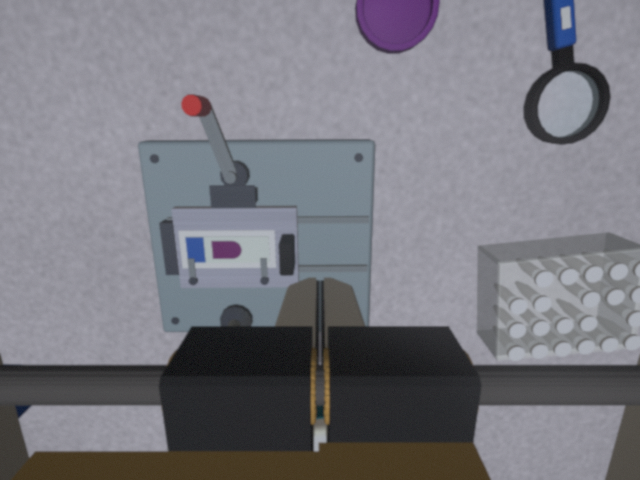

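Stage is home: the smear moved 29 mm and the stage is against its end block at (170,245). The lever, with its grip at (193,105), is at about 0.35 rad. Next I'll grip it and turn it.

```bash
python3 - <<'E'
from h import *
g=np.array([.4745,.039]);p=W(-.0648,.0011,0)[:2]
gl=loc(g);pl=loc(p);d=gl-pl;a0=np.arctan2(-d[1],-d[0]);print(gl,pl,a0)
def P(a,z): return W(pl[0]/1e3-.06*np.cos(a),pl[1]/1e3-.06*np.sin(a),z)
jy=lambda a: YAW+a0+(a-a0)*.5
let_go()
move_pose(P(a0,.10),q(jy(a0))); movel(P(a0,.046),rate=.12)
grasp(25); s=sense();print(s['time_s'],s['finger_gap'])
for a in np.linspace(a0,1.62,7)[1:]:
    r=movel(P(a,.046),q(jy(a)),rate=.07,max_force=30); s=sense();print(round(a,2),r,s['wrist_force'].round(1),loc(s['tcp_pos']),s['time_s'])
    if r: break
c=snap('top','t3')
E
```

```text
[-120.4  -18.9] [-64.8   1.1] 0.345300803517161
12.025 0.015532977509289178
0.56 False [-3.9  0.   3.2] [-116.9  -30.8] 12.3583
0.77 False [-3.8 -1.6  3.1] [-108.5  -41.1] 12.6917
0.98 False [-4.4 -2.1  4.3] [-98.4 -49.1] 13.025
1.2 False [-2.3 -4.1  2.3] [-86.7 -54.9] 13.3583
1.41 False [-2.6 -2.9  3.7] [-74.5 -58.1] 13.6917
1.62 False [-3.5 -3.4  4.1] [-62.1 -58.7] 14.025
```

```bash
python3 - <<'E'
from h import *
let_go(); s=sense(); p=s['tcp_pos']; movel(np.r_[p[:2],.11],rate=.25)
move_pose([0.50,0.07,0.27],q(0)); c=snap('wrist','w4'); snap('top','t4')
h=cv2.cvtColor(c['pixels'],cv2.COLOR_RGB2HSV).astype(int)
for nm,m,z in (('vio',(h[...,0]>135)&(h[...,0]<172)&(h[...,1]>100),.037),('red',((h[...,0]<8)|(h[...,0]>172))&(h[...,1]>130)&(h[...,2]>80),.064),('blue',(h[...,0]>100)&(h[...,0]<125)&(h[...,1]>130),.014)):
    k,l,st,ce=cv2.connectedComponentsWithStats(m.astype(np.uint8))
    for i in range(1,k):
        if st[i,4]>80: print(nm,st[i],ce[i].round(1),loc(onz(c,*ce[i],z)),dep(c,*ce[i]).round(4))
print(sense()['time_s'])
E
```

```text
vio [ 411    0   70  150 4301] [442.7  94.7] [-218.9  119.6] [0.3945 0.1979 0.0101]
vio [276 278  20  12 191] [285.1 284. ] [ 2.3 -9.8] [0.5969 0.0312 0.0379]
red [234 222  14  14 146] [240.  228.1] [-64.5 -60.7] [ 0.5231 -0.0092  0.0679]
blue [ 564   85   20   81 1067] [572.8 120.2] [-215.5  267.6] [0.4197 0.335  0.0155]
blue [255 272  13  19 191] [261.2 280.4] [ 12.1 -39.3] [0.5928 0.0044 0.0373]
16.6333
```

View pics/w4.png

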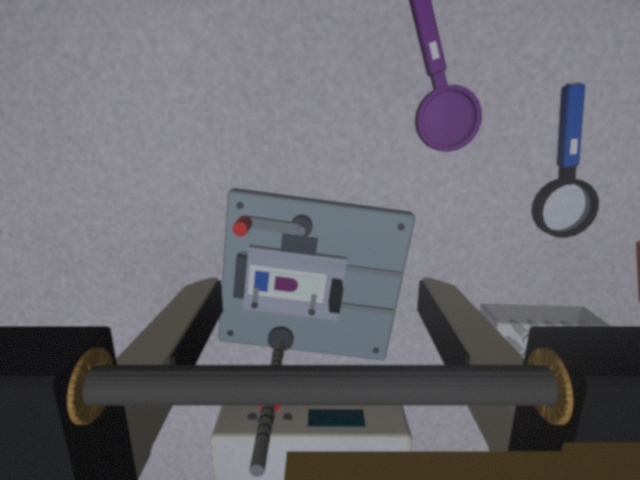

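The lever grip is now at stand (-64,-61), about 1.57–1.6 rad, so it is locked. The smear is still home at world (0.597,0.031). Next I'll pick up the loupe.

```bash
python3 - <<'E'
from h import *
a=.122
move_pose([.440,.337,.09],q(a)); movel([.440,.337,.004],rate=.1,max_force=15)
grasp(40); s=sense();print(s['time_s'],s['finger_gap'],s['tcp_pos'],s['wrist_force'])
movel([.440,.337,.23],rate=.15); hold(.3)
snap('side','s5');snap('wrist','w5');print(sense()['finger_gap'],sense()['time_s'])
E
```

```text
20.0417 0.01762815276015257 [0.44000397 0.33698096 0.00396312] [-0.32574987  0.86342075 -0.5852965 ]
0.017610708141745843 22.1
```

View pics/w5.png

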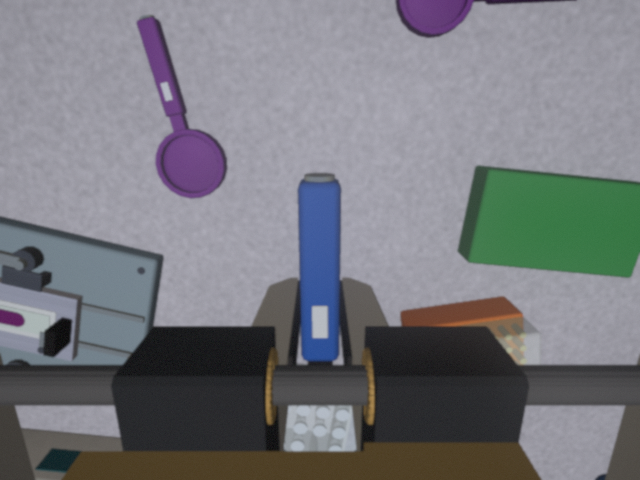

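View pics/s5.png

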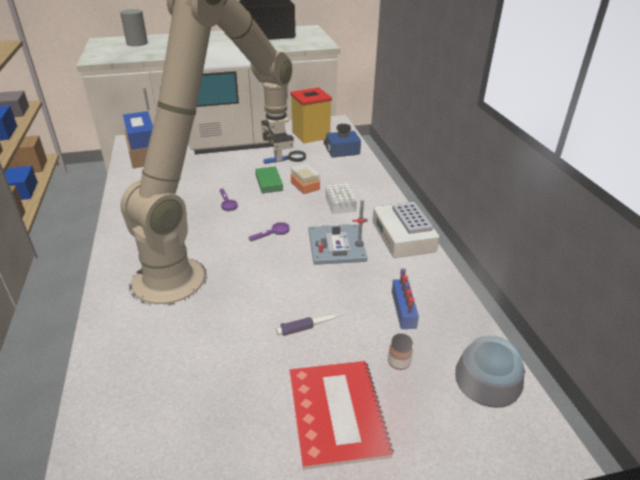

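The loupe is held, with the handle upright in the wrist view from (320,180) to (320,360). I'll move it over the smear, staying high, and measure tilt from depth on the handle.

```bash
cat >> h.py <<'E'
def handle(c):
    h=cv2.cvtColor(c['pixels'],cv2.COLOR_RGB2HSV).astype(int)
    m=((h[...,0]>100)&(h[...,0]<125)&(h[...,1]>130)); m=cv2.erode(m.astype(np.uint8),np.ones((5,5)))
    k,l,st,ce=cv2.connectedComponentsWithStats(m)
    i=max(range(1,k),key=lambda i:st[i,4] if 250<ce[i][0]<400 else 0)
    ys,xs=np.nonzero(l==i);P=np.array([dep(c,x,y) for x,y in zip(xs,ys) if c['depth'][y,x]>0])
    top=P[P[:,2]>np.median(P[:,2])-.006]
    A=np.c_[top[:,:2]-top[:,:2].mean(0),np.ones(len(top))];co=np.linalg.lstsq(A,top[:,2],rcond=None)[0]
    return co,top.mean(0)
E
python3 - <<'E'
from h import *
c=load('w5');co,m=handle(c);print('tilt grad',co,m,'tcp',sense()['tcp_pos'])
S=np.array([.597,.0312]);a=YAW
G=S-.0745*np.array([np.cos(a),np.sin(a)])
move_pose(np.r_[G,.23],q(a)); hold(.3)
c=snap('wrist','w6');snap('top','t6');snap('side','s6');co,m=handle(c);print('tilt',co,m,sense()['tcp_pos'],sense()['time_s'])
E
```

```text
tilt grad [-0.00358186  0.00095057  0.24177111] [0.41941379 0.3347645  0.24177111] tcp [0.4399399  0.3369618  0.22982349]
tilt [-0.00197346  0.00449876  0.24194441] [0.50242513 0.04539958 0.24194441] [0.52318579 0.04181977 0.22997316] 23.725
```

```bash
python3 - <<'E'
from h import *
t=load('top_'.strip('_')+'0');t=load('t6');s=load('s6')
cv2.imwrite('pics/t6a.png',cv2.resize(t['pixels'][140:240,245:345,::-1],(600,600),interpolation=cv2.INTER_CUBIC))
cv2.imwrite('pics/s6a.png',cv2.resize(s['pixels'][170:270,260:380,::-1],(720,600),interpolation=cv2.INTER_CUBIC))
E
```

```text
(no output)
```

View pics/t6a.png

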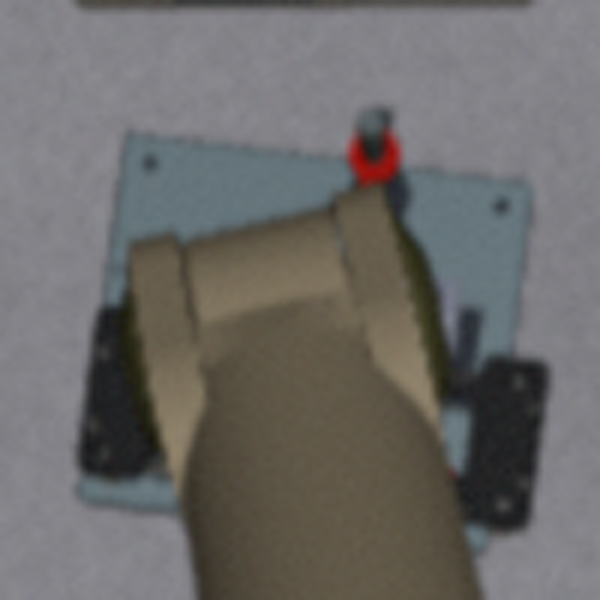

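View pics/s6a.png

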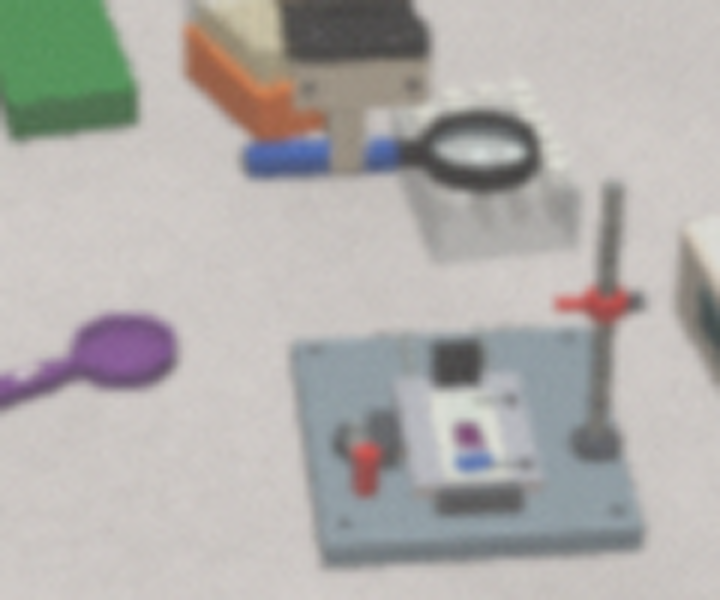

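```bash
python3 - <<'E'
from h import *
p=sense()['tcp_pos']; print(movel(np.r_[p[:2],.122],rate=.08,max_force=6)); hold(.4)
c=snap('wrist','w7');s=snap('side','s7');snap('top','t7');print(handle(c),sense()['tcp_pos'],sense()['time_s'])
cv2.imwrite('pics/s7a.png',cv2.resize(s['pixels'][190:270,290:386,::-1],(720,600),interpolation=cv2.INTER_CUBIC))
E
```

```text
False
(array([-0.00218159,  0.00191895,  0.13409691]), array([0.50239092, 0.04497521, 0.13409691])) [0.52319566 0.04183311 0.12203951] 25.775
```

View pics/s7a.png

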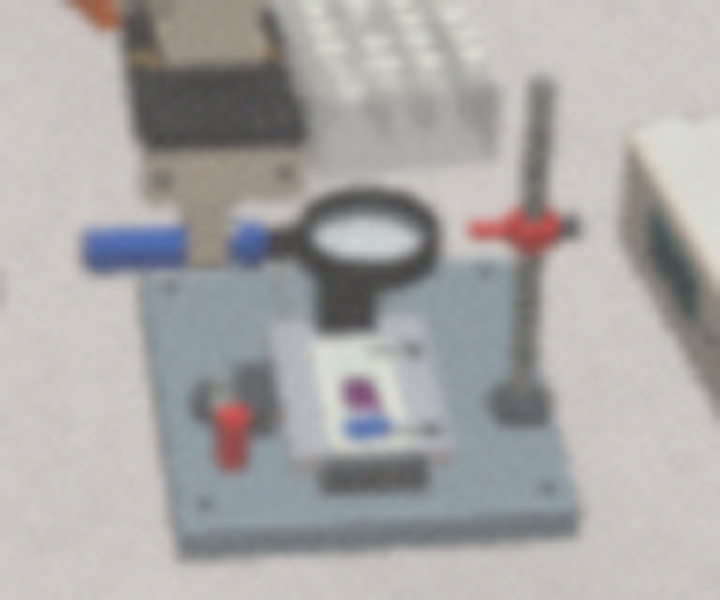

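View pics/w7.png

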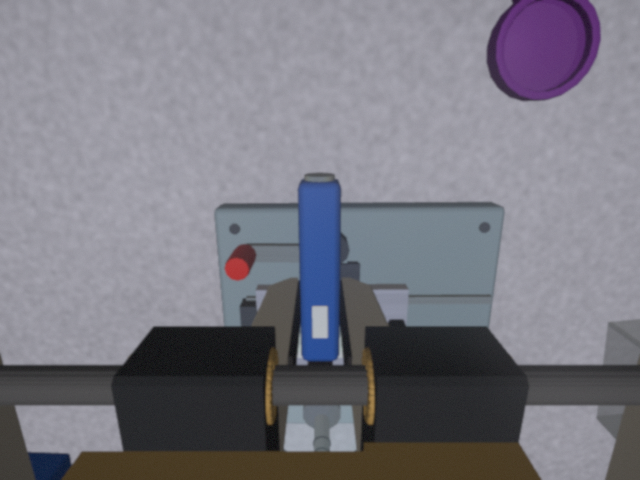

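```bash
python3 - <<'E'
from h import *
s=load('s7');px=s['pixels'].astype(int)
L=np.r_[.597,.0312,.126]
print('pred lens',proj(s,L),'pred tip .126',proj(s,W(.050,-.008,.1263)),proj(s,W(.050,-.008,.1213)),'smear',proj(s,[.597,.0312,.037]))
h=cv2.cvtColor(s['pixels'],cv2.COLOR_RGB2HSV).astype(int)
dk=(h[...,2]<85);dk[:214]=dk[:214];M=np.zeros(dk.shape,np.uint8);M[212:234,331:351]=dk[212:234,331:351]
# clear lens interior
x=(h[...,2]>140)&(h[...,0]>=0);Lm=np.zeros(dk.shape,np.uint8);Lm[214:228,329:348]=x[214:228,329:348]
k,l,st,ce=cv2.connectedComponentsWithStats(Lm);print([(st[i].tolist(),ce[i]) for i in range(1,k) if st[i,4]>20])
red=((h[...,0]<10)|(h[...,0]>170))&(h[...,1]>90);ys,xs=np.nonzero(red[212:232,348:364])
for xx in range(350,364): 
    m=ys[xs+348==xx]; print(xx,(m+212).tolist())
vio=(h[...,0]>135)&(h[...,0]<172)&(h[...,1]>70)
ys,xs=np.nonzero(vio[235:250,330:346]);print('smear px',xs.mean()+330,ys.mean()+235)
print('depth ptr',[dep(s,u,220).round(4).tolist() for u in (353,354,355)], [dep(s,u,221).round(4).tolist() for u in (353,354,355)])
E
```

```text
pred lens [337.97395427 221.20534139] pred tip .126 [351.58527357 220.19065745] [351.52013234 221.37973649] smear [337.22860477 241.82585451]
[([329, 214, 19, 5, 39], array([337.28205128, 214.87179487])), ([332, 219, 14, 6, 66], array([338.45454545, 221.3030303 ]))]
350 []
351 []
352 []
353 [220]
354 [220, 221]
355 [220, 221]
356 [220, 221]
357 [219, 220, 221]
358 [218, 219, 220, 221]
359 [218, 219, 220, 221, 222]
360 [219, 220, 221, 222, 223]
361 [219, 220, 221, 222, 223]
362 [219, 220, 221, 222]
363 [219, 220, 221]
smear px 337.5 242.5
depth ptr [[0.6496, 0.0255, 0.127], [0.6536, 0.0262, 0.1259], [0.6553, 0.0205, 0.1294]] [[0.6471, 0.0172, 0.1286], [0.6528, 0.0234, 0.1237], [0.6526, 0.0119, 0.1312]]
```

```bash
python3 - <<'E'
from h import *
s=sense();print(s['time_s'],s['finger_gap'],s['wrist_force'].round(2),abs(s['joint_velocities']).max())
finish_job()
E
```

```text
25.775 0.017657248979039517 [-0.14 -0.07 -0.31] 0.0011969695810908143
the job is handed in; nothing more can be done
```

I did all three steps and handed the job in at 25.8 s, while holding the loupe over the smear; no verdict is reported.

- **Stage:** I pushed it against its end stop until the force changed by 9 N. The smear moved 29 mm, and later views showed it still in place.
- **Lever:** I gripped it and turned it through its arc. Afterwards its grip measured about 1.57–1.6 rad, so it is locked.
- **Loupe:** I took the blue-handled one by its handle with a 40 N grip.
    - **Tilt:** about 0.003 rad.
    - **Height:** the lens is at about 0.126 m. The pointer measured 0.126 m in wrist depth and about 0.1255 m in the side view. Triangulating the pointer with the side camera gave 0.123–0.124 m, which is still within the 5 mm limit.
    - **Centring:** the lens is within about 1 mm of the smear as the wrist camera sees it. The side view puts the smear about 0.7 pixel (3–4 mm) off, and the top view about 2 mm off; both are inside the 10 mm limit.
    - **Contact:** the wrist force was near zero and the arm was still when I handed in.

The arm hid the lens from the top camera, so I could not check the centring from straight above. I saw no bystander or marker move in the pictures, but I did not measure their positions again.

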